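# Hold a guide bar against the fence of a packing guide while it is screwed down

### The arm

A 6-joint arm with a two-finger parallel gripper is mounted at the origin on a cart in front of the work surface, level with it; the furniture and walls round the work are solid. World frame = base frame: x ahead of the robot, y to its left, z up, the work surface at z = 0. Lengths are in m, angles in rad, forces in N, time in s.
With the tool pointing down it reaches from about 0.35 to 0.975 m from the base axis. Payload 4.9 kg.
Tool frame: the origin (TCP) lies at the very end of the fingers, on their centre line; the grasp point (between the pads) lies 19 mm behind it; z points along the fingers, y is the direction in which the jaws open and shut (so a half turn about z gives the same grasp; the last joint's range is limited). The gripper opens to 85 mm and grips with 20 to 120 N. Pads are 22 mm wide; open, the fingers measure 114 mm over their backs; the gripper's body (76 mm by 85 mm) begins 54 mm behind the grasp point. The pads swing forward as they close: fully open they stand 13 mm farther back than shut.
Start: joints at [-1.416, 0.053, 1.613, -0, 1.476, -0.119], TCP at [0.169, -0.602, 0.231] pointing down, gripper open.
Joint ranges: [-3.01, 3.01], [-1.01, 2.22], [0.06, 2.58], [-1.02, 4.17], [0.09, 2.62], [-3.14, 3.14]. Speed limits (rad/s): [2.57, 2.57, 3.14, 3.14, 3.14, 3.14].

### API

Orientations are given as a unit quaternion [w, x, y, z].
In Python, from bench import manip gives the robot as it stands.
- The arm moves only by the tool send_rows, never from a script. Its arguments are lists of equal length, an entry for each row: "translation": the shift along the tool's x, y, z in mm, a list of three; "yaw": the turn about the tool's z in degrees. In form: {"translation": [[dx, dy, dz], ...], "yaw": [yaw, ...]}. A call has 1 to 20 rows; each row shifts and turns the commanded pose from where the row before left it, along the tool's axes as they then stand; what a row does not reach is not made up. A row lasts 1/8 s, in which the tool goes at most 62.5 mm and 10.7 degrees, less where a joint would pass 70% of its speed; a pose out of reach is approached as far as the arm can. A call is refused whole if a number of a shift passes 62.5 or a number of a turn 10.7, either way. A call with a gripper value outside its range is refused whole. "jaw" is the opening, from 0 (shut) to 1 (fully open), set as the call begins (left out, the last holds). The fingers move at their own pace and stop on an object; "newtons" is the grip in N (left out, the last holds). Time passes only in rows, so rows that do not move let the fingers close. It gives the time, the measured TCP pose, the force and the opening at its end, in the units of the state.
- manip.sense(): the state, without advancing time (a new reading comes with each control period).
- manip.read_camera(name): name is "scene" or "top" or "wrist"; returns (picture, depth): 400x640x3 uint8, red, green, blue; 400x640 float32, m along the optical axis (not along the pixel's ray), 0 where there is no reading.
- manip.camera_params(name): a dict with "fx", "fy", "cx", "cy" (pixels), "R" (3x3) and "t" (3): a world point X has camera coordinates R X + t. Camera axes: x right, y down, z forward; pixel columns grow to the right and rows downward; lengths in m; the calibration is good to about 2 mm. A picture is of the moment at which its call begins: read the wrist's pose just before it. camera_params takes no time and is no camera call; for the wrist camera it gives the pose at the moment of the call.
- manip.job_done(): hands the job in, once; it reports no verdict.
The state is a dict: "clock": time; "qpos": joint angles; "dq": joint speeds; "joint_efforts": joint torques, N m; "position": TCP position; "orientation": TCP orientation; "force": force on the tool from outside, world axes, zero at the start; "ft_torque": the same for the moment, N m; "opening": finger opening in m.
Only numpy, scipy, OpenCV 4.12 (cv2) and the standard library are available. Lean on these libraries where they do the work, as an engineer would, in place of code of your own. Each camera call takes 0.05 s, during which the arm holds its last target. There are 200 camera calls.

### The job

The biscuit packing guide is being changed over and a colleague is waiting to screw its loose guide bar down. First blow the crumbs off the fence: squeeze the trigger of the fixed air gun all the way in and let it spring fully back. Then lay the guide bar flat on the guide's plate with its tongue in the middle notch of the fence, push it endwise and square against the fence with a steady push of about 12 N, never a hard shove, and finish while still holding and pushing it there, with the things around left alone.

Things in the scene. Friction and masses are not known exactly. Their poses are not given: they have to be found in the camera images.
- packing_guide: Packing guide, fixed: stainless steel plate 160 (x) x 180 (y) mm on rubber feet, top face 10 mm above the table. Origin: plate centre at table height; x points to the fence, y along the fence (to the left, facing the fence), z up. A white end stop 12 mm wide, 16 mm high stands on the plate along its -y edge.
- fence: White plastic fence on the plate's +x edge, 180 mm long, top 36 mm above the table, rigid. Its front face (looking to -x) is at x = +55 mm of the packing guide. Three notches 14 mm wide, 13 mm deep cut the front face from top to bottom at y = -52, 0, +52 mm. Origin and axes as the packing guide.
- middle_notch (a point): The mouth of the middle notch, at the fence's front face and on the plate's top face (10 mm above the table). Axes as the packing guide: x into the notch, y along the fence.
- guide_bar: Loose white plastic bar, 120 long (x) x 24 wide (y) x 22 mm high, about 90 g, lying flat on the table. Origin: centre of its underside. At its front (+x) end a round-nosed tongue 11 mm wide, full height, stands 10 mm out of the end face (nose at x = +70 mm). Two screw holes show in its top, 45 mm either side of the middle.
- bar_shoulder (a point): Middle of the guide bar's front end face (the shoulder beside the tongue), at its underside: x = +60 mm of the bar, axes as the bar. When the bar is home this point lies on middle_notch and the shoulder touches the fence.
- air_gun: Pistol air gun fixed on its side in a bracket at the guide's +y end, bent nozzle pointing to -y along the fence. Axes as the packing guide, origin at table height. Black grip along x (-60 to +20 mm), y -7 to +19, 33 to 57 mm high, free air below down to a 6 mm bracket plate. Steel trigger lever on its -y side, 37 to 53 mm high. Valve and clamp at x = +25 to +65, up to 70 mm high.
- squeeze_point (a point): Where to squeeze from above, one finger behind the grip (+y side), one in front of the trigger (-y side): midway between them, 45 mm above the table, x = -20 mm of the air gun. Along y, grip and trigger together measure about 48 mm at rest, 37 mm squeezed. Axes as the air gun; it does not move.
- trigger (a joint): The trigger lever's hinge (upright axis, 46 mm to the +x side of the squeeze point), rad: 0 let go, 0.23 squeezed fully in. A spring returns it; at the squeeze point it takes about 5 N to start and 9 N to hold fully in.
- dial_timer: Wind-up dial timer, 64 mm round, 37 mm high, loose on the table; origin at the centre of its underside. To be left alone.
- tally_counter: Hand tally counter, 26 x 50 x 56 mm, loose on the table; origin at the centre of its underside. To be left alone.
- biscuit_packet: Flat packet with biscuits, 88 x 135 x 13 mm, loose on the table; origin at the centre of its underside. To be left alone.
Mind the look-alikes: they are no part of the job. There is more than one size of the guide_bar; the one meant has the size given above.

How it is judged:
On the way, in this order (a step that is already met when the one before it is completed fails the run):
1. the air gun's trigger is squeezed in (value of joint trigger above 0.18 rad), for 0.2 s.
2. the trigger is let go and has sprung back (value of joint trigger below 0.05 rad), for 0.1 s.
At the end, for the whole second after the job is handed in: Bar flat on the plate (3 mm, 0.06 rad), tongue in the middle notch, shoulder on the fence face (2.5 mm; 3 mm sideways; square to 0.06 rad), held by the fingers and pressed on the fence with 6 to 20 N through the last second; trigger released (contact force between guide_bar and fence between 6 and 20 N and contact force between the fingers and guide_bar above 4 N and x of bar_shoulder in the frame of middle_notch above -0.0025 m and y of bar_shoulder in the frame of middle_notch between -0.003 and 0.003 m and z of bar_shoulder in the frame of middle_notch below 0.003 m and z of guide_bar in the frame of middle_notch below 0.004 m and angle between the x axis of guide_bar and the x axis of fence, either way round below 0.06 rad and angle between guide_bar's own z axis and vertical below 0.06 rad and linear speed of guide_bar below 0.01 m/s and value of joint trigger below 0.05 rad); the arm keeps its last pose, push and grip.
It fails at once if the guide bar is shoved hard against the fence (over 40 N) (contact force between guide_bar and fence above 40 N).
It fails at once if a bystander is moved by more than 30 mm (distance of any of dial_timer, tally_counter, biscuit_packet from where it was at the start of the episode above 0.03 m).
It also fails if it takes over 59 s, if anything falls off the work surface, if the arm or the gripper's body presses on something with over 40 N, if the wrist force passes 120 N, or if a joint passes its speed limit or range.

## Working session

There is one attempt and no reset: what is moved stays moved. The work goes in short steps, Python scripts to look and compute and a tool call to move; the robot and the scene stay as the last step left them, time stands still between calls to the robot, and variables do not carry over. Pictures are saved under pics/ and viewed, about 8 in all and at most 12, crops included, and the job is handed in when it is done.

Besides the shell and the picture viewer there is one more tool, called after "Call:" by a JSON object that holds its "api" and its "payload", one argument or row to a line. send_rows: Moves the arm, as the interface text tells. Its arguments: {"type":"object","properties":{"translation":{"type":"array"},"yaw":{"type":"array"},"jaw":{"type":"number"},"newtons":{"type":"number"}},"required":["translation","yaw"]}

```bash
mkdir -p pics
cat > h.py <<'E'
from bench import manip
import numpy as np, cv2
def grab(n,f=None):
    p=manip.camera_params(n); im,d=manip.read_camera(n)
    np.savez(f'pics/{n}_last.npz',im=im,d=d,R=p['R'],t=p['t'],k=[p['fx'],p['fy'],p['cx'],p['cy']])
    if f: cv2.imwrite('pics/'+f,im[:,:,::-1])
    return load(n)
def load(n):
    z=np.load(f'pics/{n}_last.npz'); d=z['d']; fx,fy,cx,cy=z['k']
    v,u=np.mgrid[:d.shape[0],:d.shape[1]]
    C=np.stack([(u-cx)/fx*d,(v-cy)/fy*d,d],-1)
    W=(C-z['t'])@z['R']; W[d==0]=np.nan
    return z['im'],W
E
python3 - <<'E'
from h import *
im,W=grab('top','top0.png'); im2,_=grab('scene','scene0.png')
s=manip.sense(); print(s['clock'],s['position'],s['orientation'],s['force'])
E
```

```text
0.1 [ 0.16890404 -0.60115519  0.23018754] [-9.37570070e-04  9.90642487e-01  1.36479244e-01 -1.48433439e-05] [ 0.75626141 -0.3239221  -0.53973079]
```

View pics/top0.png

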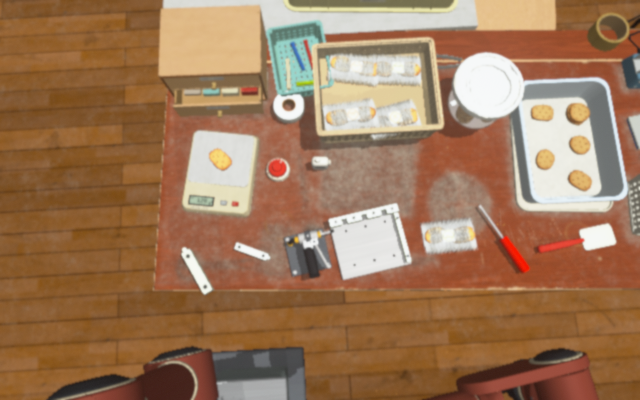

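View pics/scene0.png

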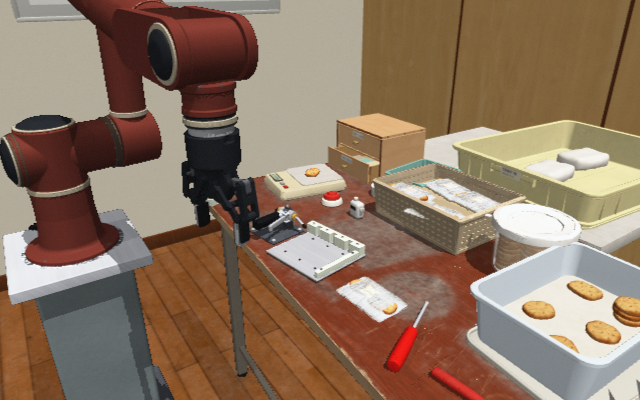

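Run:
```python
from h import *
im,W=load('top')
for (u,v) in [(197,270),(252,251),(370,245),(310,262),(450,236),(278,168),(320,161)]: print((u,v),W[v,u].round(3))
def fit(name,box,zlo,zhi,white=True):
    u0,v0,u1,v1=box; P=W[v0:v1,u0:u1].reshape(-1,3); I=im[v0:v1,u0:u1].reshape(-1,3)
    m=(P[:,2]>zlo)&(P[:,2]<zhi)
    if white: m&=(I.min(1)>120)
    P=P[m]; r=cv2.minAreaRect(P[:,:2].astype(np.float32)); print(name,m.sum(),np.round(r[0],4),np.round(r[1],4),round(r[2],1),'zmed',np.median(P[:,2]).round(4)); print(cv2.boxPoints(r).round(4).tolist())
fit('bar L',(170,235,225,300),.012,.035)
fit('bar S',(228,236,277,265),.012,.035)
fit('fence',(325,195,405,230),.027,.045)
fit('plate',(325,195,420,285),.004,.045)
fit('gun',(280,225,332,282),.03,.09,False)
```

```text
(197, 270) [0.421 0.05  0.022]
(252, 251) [ 0.462 -0.088  0.015]
(370, 245) [ 0.459 -0.39   0.012]
(310, 262) [ 0.422 -0.235  0.056]
(450, 236) [ 0.47  -0.597  0.014]
(278, 168) [ 0.671 -0.165  0.036]
(320, 161) [ 0.681 -0.275  0.043]
bar L 497 [0.422  0.0542] [0.1286 0.0252] 28.7 zmed 0.0215
[[0.359499990940094, 0.03440000116825104], [0.3716000020503998, 0.012299999594688416], [0.484499990940094, 0.07400000095367432], [0.4724000096321106, 0.09610000252723694]]
bar S 225 [ 0.4604 -0.0883] [0.0938 0.0176] 66.6 zmed 0.0159
[[0.43369999527931213, -0.12780000269412994], [0.4498000144958496, -0.1348000019788742], [0.4871000051498413, -0.048700001090765], [0.47099998593330383, -0.04170000180602074]]
fence 539 [ 0.5331 -0.3819] [0.184  0.0639] 84.9 zmed 0.0351
[[0.49309998750686646, -0.4706999957561493], [0.5566999912261963, -0.4763000011444092], [0.5730000138282776, -0.2930999994277954], [0.5094000101089478, -0.2874000072479248]]
plate 4355 [ 0.4685 -0.3714] [0.1628 0.2153] 9.8 zmed 0.0102
[[0.3698999881744385, -0.2793000042438507], [0.4065999984741211, -0.49140000343322754], [0.5669999718666077, -0.4636000096797943], [0.5303000211715698, -0.2515000104904175]]
gun 801 [ 0.4549 -0.2591] [0.1162 0.1162] 28.7 zmed 0.0541
[[0.37610000371932983, -0.23600000143051147], [0.4318000078201294, -0.3379000127315521], [0.5336999893188477, -0.28209999203681946], [0.4778999984264374, -0.18019999563694]]
```

Run:
```python
from h import *
im,W=load('top')
cv2.imwrite('pics/topcrop.png',cv2.resize(im[190:300,170:425,::-1],None,fx=3.1,fy=3.1,interpolation=cv2.INTER_CUBIC))
```

```text
(no output)
```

View pics/topcrop.png

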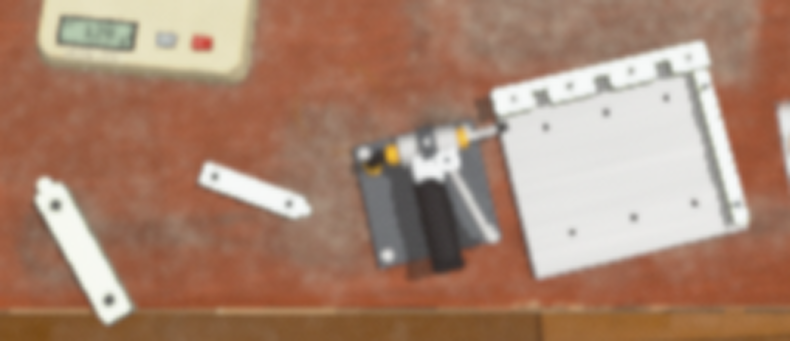

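```bash
cat >> h.py <<'E'
def tool():
    s=manip.sense(); w,x,y,z=s['orientation']
    from scipy.spatial.transform import Rotation as R
    return s,R.from_quat([x,y,z,w]).as_matrix()
def go(target,yawdeg=None):
    s,T=tool(); print('t',s['clock'],'pos',s['position'].round(4) if hasattr(s['position'],'round') else s['position'],'F',np.round(s['force'],1),'open',s['opening'])
    yw=np.degrees(np.arctan2(T[1,0],T[0,0])); print('toolx yaw',yw.round(2),'tilt',np.degrees(np.arccos(-T[2,2])).round(2))
    print('delta mm in tool axes',(T.T@(np.array(target)-s['position'])*1000).round(1), 'dyaw(tool z) ', None if yawdeg is None else round(-(yawdeg-yw),1))
E
python3 - <<'E'
from h import *
im,W=load('top')
p=manip.camera_params('wrist'); s,T=tool()
c=-np.array(p['R']).T@p['t']; print('cam in tool',(T.T@(c-s['position'])).round(3),'cam axes in tool',(T.T@np.array(p['R']).T).round(2).tolist(),p['fx'])
sub=np.zeros(W.shape[:2],bool); sub[195:235,325:405]=1
m=sub&(W[...,2]>.032)&(W[...,2]<.039)&(im.min(2)>150)
P=W[m][:,:2].astype(np.float32); l=cv2.fitLine(P,cv2.DIST_HUBER,0,.01,.01).ravel(); print('fence',m.sum(),l,np.degrees(np.arctan2(l[1],l[0])))
g=np.zeros_like(sub); g[245:285,295:325]=1
m=g&(im.max(2)<60)&(W[...,2]>.045)&(W[...,2]<.065); P=W[m][:,:2].astype(np.float32)
r=cv2.minAreaRect(P); print('grip',m.sum(),r)
go((.42,-.30,.25),13)
E
```

```text
cam in tool [ 0.08   0.    -0.143] cam axes in tool [[-0.0, -0.95, -0.31], [1.0, -0.0, 0.0], [-0.0, -0.31, 0.95]] 358.637288864436
fence 423 [ 0.18378426 -0.9829666   0.53215206 -0.3619935 ] -79.40974
grip 164 ((0.42111971974372864, -0.2378448247909546), (0.06651577353477478, 0.02391008473932743), 11.062228202819824)
t 0.1 pos [ 0.1689 -0.6012  0.2302] F [ 0.8 -0.3 -0.5] open 0.08530176702046197
toolx yaw 15.69 tilt 0.11
delta mm in tool axes [ 323.2 -222.1  -19.3] dyaw(tool z)  2.7
```

Call:
{"api": "send_rows", "payload": {
  "translation": [
    [30,-19,-2],
    [30,-19,-2],
    [30,-19,-2],
    [30,-19,-2],
    [30,-19,-2],
    [30,-19,-2],
    [30,-19,-2],
    [30,-19,-2],
    [30,-19,-2],
    [30,-19,-2],
    [30,-19,0],
    [30,-19,0],
    [0,0,0],
    [0,0,0]
  ],
  "yaw": [0.4,0.4,0.4,0.4,0.4,0.4,0.4,0.4,0.4,0.4,0.4,0.4,0,0]
}}

```text
clock: 1.85
position: [0.4654, -0.2963, 0.2508]
orientation: [-0.0, 0.995, 0.095, -0.0]
force: [-0.4, -0.6, -0.7]
opening: 0.0854
```

Run:
```python
from h import *
im,W=grab('wrist','w1.png'); go((.45,-.28,.25),11)
```

```text
t 1.9 pos [ 0.4652 -0.2966  0.251 ] F [-0.2 -0.6  0.4] open 0.08518335948255495
toolx yaw 10.85 tilt 0.04
delta mm in tool axes [-11.8 -19.1   1. ] dyaw(tool z)  -0.1
```

View pics/w1.png

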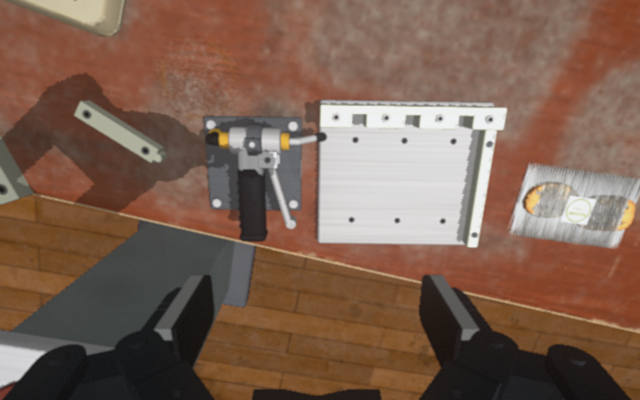

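Run:
```python
from h import *
im,W=load('wrist')
def msk(b): 
    m=np.zeros(W.shape[:2],bool); m[b[1]:b[3],b[0]:b[2]]=1; return m
m=msk((322,95,512,135))&(abs(W[...,2]-.036)<.003)&(im.min(2)>130)
P=W[m][:,:2].astype(np.float32); r=cv2.minAreaRect(P); print('fence',m.sum(),r, W[m][:,2].mean()); print(cv2.boxPoints(r).round(4).tolist())
l=cv2.fitLine(P,cv2.DIST_HUBER,0,.01,.01).ravel(); print(np.degrees(np.arctan2(l[1],l[0]))+90)
m2=msk((315,135,480,248))&(abs(W[...,2]-.010)<.003)&(im.min(2)>130)
P=W[m2][:,:2].astype(np.float32); r2=cv2.minAreaRect(P); print('plate',r2)
g=msk((235,165,275,245))&(im.max(2)<70)&(W[...,2]>.04)&(W[...,2]<.065)
P=W[g][:,:2].astype(np.float32); r3=cv2.minAreaRect(P); print('grip',g.sum(),r3,np.nanmax(W[g][:,2]))
th=np.radians(11); A=np.array([[np.cos(th),np.sin(th)],[-np.sin(th),np.cos(th)]])
t=msk((262,165,300,232))&(im.min(2)>90)&(W[...,2]>.03)&(W[...,2]<.065)
for n,mm in (('fence',m),('grip',g),('trig',t),('plate',m2)):
    Q=W[mm][:,:2]@A.T; print(n,'guide-rotated x,y 1/99%',np.percentile(Q,[1,50,99],axis=0).round(4).tolist())
```

```text
fence 3444 ((0.5371615290641785, -0.3789699673652649), (0.02106148563325405, 0.17802339792251587), 10.006216049194336) 0.0367035588244412
[[0.5113000273704529, -0.2930999994277954], [0.5422999858856201, -0.4684999883174896], [0.5630000233650208, -0.46480000019073486], [0.5321000218391418, -0.28949999809265137]]
10.270889
plate ((0.45433488488197327, -0.38720807433128357), (0.1260777711868286, 0.16965274512767792), 10.89465045928955)
grip 1832 ((0.42447274923324585, -0.23829521238803864), (0.07334140688180923, 0.026888765394687653), 10.307700157165527) 0.05920433653719658
fence guide-rotated x,y 1/99% [[0.4445, -0.5616], [0.4569, -0.4754], [0.4664, -0.3867]]
grip guide-rotated x,y 1/99% [[0.3357, -0.3284], [0.3727, -0.3164], [0.4067, -0.3022]]
trig guide-rotated x,y 1/99% [[0.3475, -0.3582], [0.3814, -0.3446], [0.4128, -0.3278]]
plate guide-rotated x,y 1/99% [[0.312, -0.5475], [0.3773, -0.4662], [0.4341, -0.3841]]
```

Run:
```python
from h import *
go((.4303,-.2484,.022),10.3)
```

```text
t 1.9 pos [ 0.4652 -0.2966  0.251 ] F [-0.2 -0.6  0.4] open 0.08518335948255495
toolx yaw 10.85 tilt 0.04
delta mm in tool axes [-25.1 -53.8 229. ] dyaw(tool z)  0.6
```

Call:
{"api": "send_rows", "payload": {
  "translation": [
    [-8,-18,0],
    [-8,-18,30],
    [-9,-18,40],
    [0,0,40],
    [0,0,30],
    [0,0,0],
    [0,0,0]
  ],
  "yaw": [0.6,0,0,0,0,0,0]
}}

```text
clock: 2.78
position: [0.4318, -0.2486, 0.1128]
orientation: [0.001, 0.996, 0.089, 0.001]
force: [-0.2, -1.1, -0.1]
opening: 0.0853
```

Run:
```python
from h import *
im,W=grab('wrist','w2.png'); go((.4303,-.2484,.022),10.3)
```

```text
t 2.825 pos [ 0.4322 -0.2488  0.1133] F [ 0.1 -0.3 -0.2] open 0.08542560603728884
toolx yaw 10.24 tilt 0.18
delta mm in tool axes [-2.  -0.9 91.3] dyaw(tool z)  -0.1
```

View pics/w2.png

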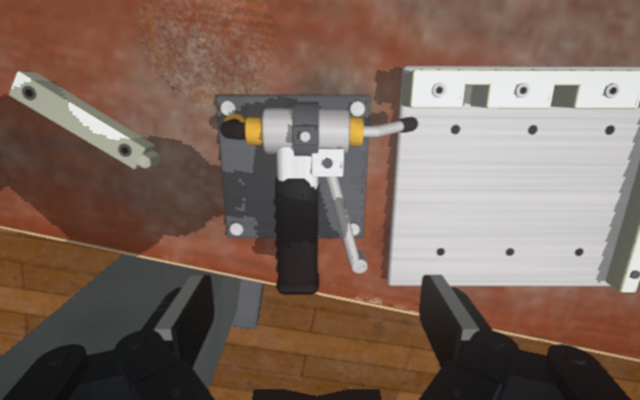

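Call:
{"api": "send_rows", "payload": {
  "translation": [
    [-1,-1,30],
    [-1,0,30],
    [0,0,20],
    [0,0,11],
    [0,0,0],
    [0,0,0]
  ],
  "yaw": [0,0,0,0,0,0]
}}

```text
clock: 3.58
position: [0.4302, -0.2477, 0.0217]
orientation: [0.001, 0.996, 0.09, 0.001]
force: [-0.7, 0.5, 0.5]
opening: 0.0856
```

Call:
{"api": "send_rows", "payload": {
  "translation": [
    [0,0,0],
    [0,0,0],
    [0,0,0],
    [0,0,0],
    [0,0,0],
    [0,0,0],
    [0,0,0],
    [0,0,0],
    [0,0,0],
    [0,0,0]
  ],
  "yaw": [0,0,0,0,0,0,0,0,0,0],
  "jaw": 0.38,
  "newtons": 25
}}

```text
clock: 4.82
position: [0.4286, -0.2421, 0.0214]
orientation: [-0.006, 0.996, 0.089, -0.001]
force: [-7.4, 20.7, 20.8]
opening: 0.0365
```

Run:
```python
from h import *
im,W=load('wrist')
m=np.zeros(W.shape[:2],bool); m[60:112,400:640]=1
m&=(abs(W[...,2]-.036)<.004)&(im.min(2)>120)
th=np.radians(10.3)
for deg in (10,10.3,10.6,10.9):
    a=np.radians(deg); A=np.array([[np.cos(a),np.sin(a)],[-np.sin(a),np.cos(a)]]); Q=W[m][:,:2]@A.T
    lo=[np.percentile(Q[(Q[:,1]>y)&(Q[:,1]<y+.008)][:,0],[3,97]).round(4).tolist() for y in np.arange(Q[:,1].min()+.012,Q[:,1].max()-.01,.02)]
    print(deg,Q.min(0).round(4),Q.max(0).round(4),W[m][:,2].mean().round(4),lo)
go((.4303,-.2484,.022),10.3)
```

```text
10 [ 0.4526 -0.5104] [ 0.4737 -0.3751] 0.0367 [[0.4528, 0.4727], [0.4533, 0.4729], [0.4537, 0.473], [0.4536, 0.473], [0.4658, 0.4735], [0.4535, 0.4729]]
10.3 [ 0.45   -0.5128] [ 0.4714 -0.3775] 0.0367 [[0.4502, 0.4701], [0.4508, 0.4701], [0.4513, 0.4706], [0.4513, 0.4707], [0.4637, 0.4713], [0.4514, 0.4708]]
10.6 [ 0.4473 -0.5152] [ 0.4694 -0.3799] 0.0367 [[0.4475, 0.4675], [0.4483, 0.4676], [0.4489, 0.4682], [0.449, 0.4684], [0.4615, 0.4691], [0.4493, 0.4687]]
10.9 [ 0.4446 -0.5175] [ 0.4674 -0.3823] 0.0367 [[0.4449, 0.4649], [0.4458, 0.4651], [0.4465, 0.4658], [0.4467, 0.4661], [0.4593, 0.4669], [0.4472, 0.4666]]
t 4.825 pos [ 0.4286 -0.2421  0.0214] F [-7.4 20.7 20.8] open 0.03649763595440623
toolx yaw 10.25 tilt 0.71
delta mm in tool axes [ 0.6  6.5 -0.6] dyaw(tool z)  -0.1
```

Call:
{"api": "send_rows", "payload": {
  "translation": [
    [0,0,0],
    [0,0,0],
    [0,0,0],
    [0,0,0]
  ],
  "yaw": [0,0,0,0]
}}

```text
clock: 5.32
position: [0.4286, -0.2422, 0.0215]
orientation: [-0.006, 0.996, 0.089, -0.001]
force: [-6.4, 20.4, 20.4]
opening: 0.0362
```

Call:
{"api": "send_rows", "payload": {
  "translation": [
    [0,0,0],
    [0,0,0],
    [0,0,0],
    [0,0,0],
    [0,0,0],
    [0,0,0]
  ],
  "yaw": [0,0,0,0,0,0],
  "jaw": 1
}}

```text
clock: 6.08
position: [0.4291, -0.247, 0.0202]
orientation: [-0.0, 0.996, 0.09, -0.0]
force: [-0.1, 0.3, 0.1]
opening: 0.0853
```

Run:
```python
from h import *
go((.4176,.0518,.15),28.7)
```

```text
t 6.075 pos [ 0.4291 -0.247   0.0202] F [-0.1  0.3  0.1] open 0.08530742371905269
toolx yaw 10.28 tilt 0.01
delta mm in tool axes [  42.  -296.  -129.7] dyaw(tool z)  -18.4
```

Call:
{"api": "send_rows", "payload": {
  "translation": [
    [0,0,30],
    [0,0,-40],
    [0,0,-45],
    [4,-29,-45],
    [4,-29,0],
    [4,-29,0],
    [4,-29,0],
    [4,-29,0],
    [4,-29,0],
    [4,-29,0],
    [4,-29,0],
    [4,-29,0],
    [4,-29,0],
    [0,0,0]
  ],
  "yaw": [0,0,0,0,0,0,0,0,0,0,0,0,0,0]
}}

```text
clock: 7.82
position: [0.4166, 0.0466, 0.1203]
orientation: [0.0, 0.996, 0.091, -0.0]
force: [-0.1, 0.2, 0.4]
opening: 0.0855
```

Call:
{"api": "send_rows", "payload": {
  "translation": [
    [0,0,0],
    [0,0,0],
    [0,0,0],
    [0,0,0]
  ],
  "yaw": [-9.2,-9.2,0,0]
}}

```text
clock: 8.32
position: [0.4169, 0.045, 0.1203]
orientation: [0.0, 0.969, 0.246, -0.0]
force: [0.5, 0.3, 1.0]
opening: 0.0853
```

```bash
cp pics/wrist_last.npz pics/guide.npz
python3 - <<'E'
from h import *
im,W=load('wrist')
a=np.radians(10.3); A=np.array([[np.cos(a),np.sin(a)],[-np.sin(a),np.cos(a)]]); Q=W[...,:2]@A.T
m=np.zeros(W.shape[:2],bool); m[60:115,400:640]=1
b=m&(Q[...,0]>.453)&(Q[...,0]<.460)&(W[...,2]>.03)&(im.min(2)>120)
h,e=np.histogram(Q[b][:,1],bins=np.arange(-.52,-.36,.002)); print([(round(x,3),int(n)) for x,n in zip(e,h)])
im,W=grab('wrist','w3.png')
m=(W[...,2]>.018)&(W[...,2]<.026)&(im.min(2)>90)&(np.hypot(W[...,0]-.418,W[...,1]-.052)<.085)
P=W[m][:,:2].astype(np.float32); r=cv2.minAreaRect(P); print(m.sum(),r,W[m][:,2].mean()); 
l=cv2.fitLine(P,cv2.DIST_HUBER,0,.01,.01).ravel(); print('bar yaw',np.degrees(np.arctan2(l[1],l[0])))
u=l[:2]*np.sign(l[0]); s=(P-r[0])@u; n=(P-r[0])@np.array([-u[1],u[0]]); print('ext',s.min(),s.max(),np.percentile(n,[1,99]))
print([ (round(x,3),np.ptp(n[abs(s-x)<.002]).round(4), n[abs(s-x)<.002].mean().round(4)) for x in np.arange(s.min()+.002,s.max(),.008)])
print('origin est',np.array(r[0])+u*(s.max()-.070))
o=np.array(r[0])+u*(s.max()-.070); go((*o,.03),np.degrees(np.arctan2(u[1],u[0])))
E
```

```text
[(np.float64(-0.52), 0), (np.float64(-0.518), 0), (np.float64(-0.516), 0), (np.float64(-0.514), 4), (np.float64(-0.512), 28), (np.float64(-0.51), 39), (np.float64(-0.508), 39), (np.float64(-0.506), 39), (np.float64(-0.504), 41), (np.float64(-0.502), 45), (np.float64(-0.5), 36), (np.float64(-0.498), 32), (np.float64(-0.496), 31), (np.float64(-0.494), 39), (np.float64(-0.492), 43), (np.float64(-0.49), 42), (np.float64(-0.488), 47), (np.float64(-0.486), 35), (np.float64(-0.484), 44), (np.float64(-0.482), 43), (np.float64(-0.48), 42), (np.float64(-0.478), 46), (np.float64(-0.476), 36), (np.float64(-0.474), 0), (np.float64(-0.472), 0), (np.float64(-0.47), 0), (np.float64(-0.468), 0), (np.float64(-0.466), 0), (np.float64(-0.464), 0), (np.float64(-0.462), 8), (np.float64(-0.46), 36), (np.float64(-0.458), 47), (np.float64(-0.456), 39), (np.float64(-0.454), 47), (np.float64(-0.452), 40), (np.float64(-0.45), 50), (np.float64(-0.448), 36), (np.float64(-0.446), 39), (np.float64(-0.444), 38), (np.float64(-0.442), 41), (np.float64(-0.44), 47), (np.float64(-0.438), 42), (np.float64(-0.436), 45), (n
[... 1643 characters left out ...]
loat64(-0.0003)), (np.float64(0.001), np.float64(0.0237), np.float64(-0.0001)), (np.float64(0.009), np.float64(0.0236), np.float64(0.0001)), (np.float64(0.017), np.float64(0.0233), np.float64(0.0001)), (np.float64(0.025), np.float64(0.023), np.float64(-0.0001)), (np.float64(0.033), np.float64(0.0228), np.float64(0.0001)), (np.float64(0.041), np.float64(0.024), np.float64(0.0)), (np.float64(0.049), np.float64(0.0237), np.float64(-0.0001)), (np.float64(0.057), np.float64(0.0104), np.float64(-0.0002))]
origin est [0.42074808 0.05232787]
t 8.375 pos [0.4168 0.0451 0.1203] F [ 0.8 -0.1 -0.2] open 0.0852993213395592
toolx yaw 28.55 tilt 0.01
delta mm in tool axes [ 6.9 -4.5 90.3] dyaw(tool z)  0.2
```

View pics/w3.png

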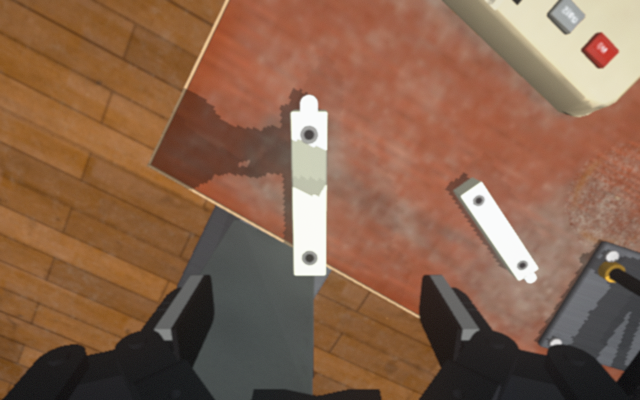

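Call:
{"api": "send_rows", "payload": {
  "translation": [
    [7,-4.5,20],
    [0,0,40],
    [0,0,30],
    [0,0,18],
    [0,0,8],
    [0,0,0],
    [0,0,0]
  ],
  "yaw": [0.2,0,0,0,0,0,0]
}}

```text
clock: 9.25
position: [0.4217, 0.0528, 0.0053]
orientation: [0.0, 0.969, 0.246, 0.001]
force: [-0.9, -0.6, 0.1]
opening: 0.0853
```

Call:
{"api": "send_rows", "payload": {
  "translation": [
    [0,0,0],
    [0,0,0],
    [0,0,0],
    [0,0,0],
    [0,0,0],
    [0,0,0],
    [0,0,0],
    [0,0,0]
  ],
  "yaw": [0,0,0,0,0,0,0,0],
  "jaw": 0,
  "newtons": 70
}}

```text
clock: 10.25
position: [0.4213, 0.0528, 0.0047]
orientation: [0.0, 0.969, 0.246, 0.0]
force: [-1.0, 0.2, 6.1]
opening: 0.0221
```

Call:
{"api": "send_rows", "payload": {
  "translation": [
    [0,0,-20],
    [0,0,-30],
    [0,0,-30],
    [0,0,-20],
    [0,0,0],
    [0,0,0]
  ],
  "yaw": [0,0,0,0,0,0]
}}

```text
clock: 11.0
position: [0.4197, 0.0529, 0.1026]
orientation: [-0.0, 0.969, 0.246, -0.001]
force: [0.4, -0.3, -1.2]
opening: 0.0224
```

```bash
cat >> h.py <<'E'
def bar(f=None):
    s,T=tool(); im,W=grab('wrist',f)
    L=(W-s['position'])@T*1000; z=L[...,2]
    m=(abs(L[...,1])<25)&(L[...,0]>8)&(L[...,0]<80)&(im.min(2)>60)&(z<-5)&(z>-30)
    P=L[m]; s1=P[:,0]; top=np.median(z[m]); P=P[abs(P[:,2]-top)<4]
    l=cv2.fitLine(P[:,:2][P[:,0]<52].astype(np.float32),cv2.DIST_HUBER,0,.01,.01).ravel(); l*=np.sign(l[0])
    p=np.polyfit(P[:,0],P[:,2],1)
    print('bar in tool mm: n',len(P),'yaw',np.degrees(np.arctan2(l[1],l[0])).round(2),'nose x',np.percentile(P[:,0],99.7).round(1),'y at x=60',(l[3]+(60-l[2])*l[1]/l[0]).round(2),'y at 20',(l[3]+(20-l[2])*l[1]/l[0]).round(2),'top z',top.round(1),'slope',p[0].round(3))
    print([(x,np.percentile(P[abs(P[:,0]-x)<1][:,1],[2,98]).round(1).tolist()) for x in range(20,78,4) if (abs(P[:,0]-x)<1).any()])
E
python3 - <<'E'
from h import *
bar('w4.png'); go((.49,-.40,.1),10.2)
E
```

```text
bar in tool mm: n 9558 yaw 0.47 nose x 69.2 y at x=60 0.65 y at 20 0.32 top z -17.8 slope 0.002
[(20, [-11.0, 11.9]), (24, [-10.9, 11.6]), (28, [-11.1, 11.9]), (32, [-11.2, 11.8]), (36, [-10.9, 11.7]), (40, [-10.9, 11.8]), (44, [-11.1, 11.8]), (48, [-11.0, 11.8]), (52, [-10.8, 11.6]), (56, [-11.2, 11.9]), (60, [-10.4, 11.1]), (64, [-5.0, 5.7]), (68, [-3.9, 4.7])]
t 11.05 pos [0.4195 0.0529 0.1025] F [-0.1  0.5 -0.2] open 0.022263285990267775
toolx yaw 28.49 tilt 0.18
delta mm in tool axes [-154.1  431.7    2.2] dyaw(tool z)  18.3
```

View pics/w4.png

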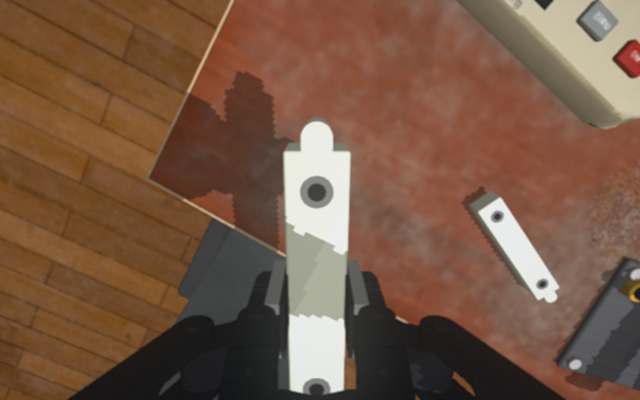

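Call:
{"api": "send_rows", "payload": {
  "translation": [
    [-14,29,0],
    [-14,29,0],
    [-14,29,0],
    [-14,29,0],
    [-14,29,0],
    [-14,29,0],
    [-14,29,0],
    [-14,29,0],
    [-14,29,0],
    [-14,29,0],
    [-14,29,0],
    [-14,29,0],
    [-14,29,0],
    [-10,28,0],
    [0,0,0],
    [0,0,0],
    [0,0,0],
    [0,0,0]
  ],
  "yaw": [0,0,0,0,0,0,0,0,0,0,0,0,0,0,9.2,9.1,0,0]
}}

```text
clock: 13.3
position: [0.4448, -0.3942, 0.1032]
orientation: [-0.001, 0.996, 0.09, -0.001]
force: [-0.3, -0.2, -1.1]
opening: 0.0227
```

Run:
```python
from h import *
bar('w5.png'); go((.444,-.394,.05),10.2)
s,T=tool(); im,W=load('wrist'); L=(W-s['position'])@T*1000
print('clock',s['clock'])
m=(abs(W[...,2]-.036)<.004)&(im.min(2)>110)&(abs(L[...,1])<100)&(L[...,0]>60)&(L[...,0]<150)
P=L[m][:,:2].astype(np.float32); r=cv2.minAreaRect(P); print('fence',m.sum(),r)
ys=np.arange(-80,81,10); lo=[(int(y),round(float(np.percentile(P[abs(P[:,1]-y)<2][:,0],2)),1)) for y in ys if (abs(P[:,1]-y)<2).sum()>5]; print(lo)
f=np.median([x for _,x in lo])
b=P[(P[:,0]>f+3)&(P[:,0]<f+9)]; h,e=np.histogram(b[:,1],bins=np.arange(-95,96,1)); print('gaps',[float(x) for x,n in zip(e,h) if n==0])
```

```text
bar in tool mm: n 9438 yaw 0.92 nose x 69.3 y at x=60 0.87 y at 20 0.23 top z -17.8 slope 0.001
[(20, [-11.2, 11.7]), (24, [-11.0, 11.6]), (28, [-10.9, 11.8]), (32, [-11.2, 11.8]), (36, [-11.0, 11.6]), (40, [-11.0, 11.9]), (44, [-11.2, 11.8]), (48, [-11.1, 11.7]), (52, [-11.0, 11.8]), (56, [-11.2, 11.8]), (60, [-10.4, 11.1]), (64, [-5.1, 5.6]), (68, [-4.0, 4.6])]
t 13.35 pos [ 0.445  -0.3943  0.1035] F [ 0.2  0.  -1. ] open 0.022485840192813848
toolx yaw 10.3 tilt 0.07
delta mm in tool axes [-0.9 -0.4 53.5] dyaw(tool z)  0.1
clock 13.35
fence 11549 ((92.8948745727539, -5.0714874267578125), (192.1508331298828, 33.794864654541016), 85.95165252685547)
[(-80, 84.1), (-70, 83.6), (-60, 84.1), (-50, 96.4), (-40, 83.7), (-30, 83.6), (-20, 83.2), (-10, 83.3), (0, 96.3), (10, 83.2), (20, 83.1), (30, 83.6), (40, 83.1), (50, 95.9), (60, 83.6), (70, 83.6), (80, 82.6)]
gaps [-95.0, -94.0, -93.0, -92.0, -91.0, -58.0, -57.0, -56.0, -55.0, -54.0, -53.0, -52.0, -51.0, -50.0, -49.0, -48.0, -47.0, -46.0, -6.0, -5.0, -4.0, -3.0, -2.0, -1.0, 0.0, 1.0, 2.0, 3.0, 4.0, 5.0, 6.0, 46.0, 47.0, 48.0, 49.0, 50.0, 51.0, 52.0, 53.0, 54.0, 55.0, 56.0, 57.0, 58.0, 90.0, 91.0, 92.0, 93.0, 94.0]
```

View pics/w5.png

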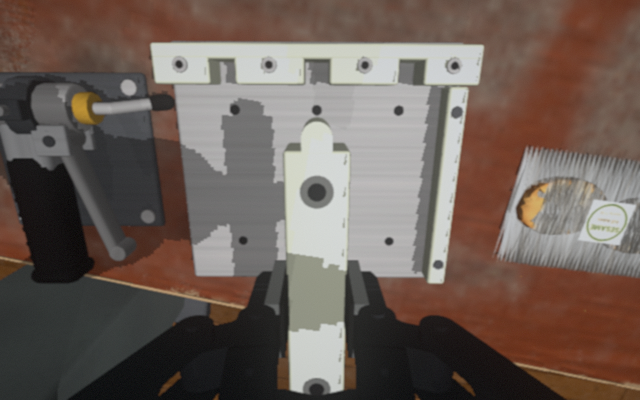

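Call:
{"api": "send_rows", "payload": {
  "translation": [
    [0,0,25],
    [0,0,30],
    [0,0,20],
    [0,0,8],
    [0,0,2],
    [0,0,1],
    [0,0,0],
    [0,0,0]
  ],
  "yaw": [0,0,0,0,0,0,0,0]
}}

```text
clock: 14.35
position: [0.4456, -0.3951, 0.019]
orientation: [0.0, 0.996, 0.089, 0.0]
force: [-1.0, -0.6, -1.5]
opening: 0.0221
```

Call:
{"api": "send_rows", "payload": {
  "translation": [
    [0,0,1],
    [0,0,1],
    [0,0,0],
    [0,0,0]
  ],
  "yaw": [0,0,0,0]
}}

```text
clock: 14.85
position: [0.4452, -0.3947, 0.0162]
orientation: [-0.0, 0.996, 0.089, -0.0]
force: [-0.4, -0.2, -0.9]
opening: 0.0226
```

Call:
{"api": "send_rows", "payload": {
  "translation": [
    [0,0,1],
    [0,0,0],
    [0,0,1],
    [0,0,0],
    [0,0,0]
  ],
  "yaw": [0,0,0,0,0]
}}

```text
clock: 15.48
position: [0.4453, -0.3948, 0.0148]
orientation: [0.0, 0.996, 0.089, 0.0]
force: [-1.8, 1.8, 4.4]
opening: 0.0222
```

Call:
{"api": "send_rows", "payload": {
  "translation": [
    [4,0,0],
    [4,0,0],
    [4,0,0],
    [3,0,0],
    [2,0,0],
    [2,0,0],
    [0,0,0],
    [0,0,0]
  ],
  "yaw": [0,0,0,0,0,0,0,0]
}}

```text
clock: 16.48
position: [0.4645, -0.3917, 0.0148]
orientation: [0.001, 0.996, 0.089, 0.0]
force: [-0.8, -0.2, 5.5]
opening: 0.0225
```

Run:
```python
from h import *
bar(); go((.4687,-.3899,.0142),10.2)
s,T=tool(); im,W=load('wrist'); L=(W-s['position'])@T*1000
m=(abs(W[...,2]-.036)<.004)&(im.min(2)>110)&(abs(L[...,1])<100)&(L[...,0]>40)&(L[...,0]<120)
P=L[m][:,:2]
lo=[(int(y),round(float(np.percentile(P[abs(P[:,1]-y)<2][:,0],2)),1)) for y in range(-80,81,10) if (abs(P[:,1]-y)<2).sum()>5]; print(lo)
f=np.median([x for _,x in lo]); b=P[(P[:,0]>f+3)&(P[:,0]<f+9)]; h,e=np.histogram(b[:,1],bins=np.arange(-30,31,1)); print('gaps',[float(x) for x,n in zip(e,h) if n==0])
```

```text
bar in tool mm: n 14129 yaw -1.62 nose x 79.9 y at x=60 -0.46 y at 20 0.67 top z -18.3 slope -0.062
[(20, [-11.1, 11.6]), (24, [-11.0, 11.6]), (28, [-11.2, 11.8]), (32, [-11.2, 11.8]), (36, [-11.0, 11.6]), (40, [-11.1, 11.6]), (44, [-11.3, 11.9]), (48, [-11.0, 11.7]), (52, [-10.9, 11.5]), (56, [-11.2, 11.8]), (60, [-10.5, 11.0]), (64, [-23.9, 24.2]), (68, [-24.2, 24.1]), (72, [-22.6, 20.8]), (76, [-23.5, 22.0])]
t 16.525 pos [ 0.4645 -0.3917  0.0148] F [-1.2 -0.3  5.4] open 0.022105789286556703
toolx yaw 10.19 tilt 0.08
delta mm in tool axes [ 4.5 -1.   0.6] dyaw(tool z)  -0.0
[(-80, 64.3), (-70, 64.0), (-60, 64.5), (-50, 77.2), (-40, 64.0), (-30, 64.0), (-20, 64.0), (-10, 41.4), (0, 51.5), (10, 41.1), (20, 64.0), (30, 64.0), (40, 63.6), (50, 76.9), (60, 64.1), (70, 63.9), (80, 63.6)]
gaps [-8.0, -7.0, -6.0, 5.0]
```

Call:
{"api": "send_rows", "payload": {
  "translation": [
    [1,-0.7,0],
    [1,0,0],
    [1,0,0],
    [0,0,0],
    [0,0,0]
  ],
  "yaw": [0,0,0,0,0]
}}

```text
clock: 17.15
position: [0.4669, -0.3905, 0.0148]
orientation: [0.0, 0.996, 0.089, 0.0]
force: [-3.2, -0.4, 6.8]
opening: 0.0224
```

Call:
{"api": "send_rows", "payload": {
  "translation": [
    [0.5,0,0],
    [0,0,0],
    [0.5,0,0],
    [0,0,0],
    [0,0,0]
  ],
  "yaw": [0,0,0,0,0]
}}

```text
clock: 17.77
position: [0.4677, -0.3903, 0.0148]
orientation: [0.0, 0.996, 0.089, -0.0]
force: [-3.1, -0.8, 5.8]
opening: 0.0226
```

Call:
{"api": "send_rows", "payload": {
  "translation": [
    [0.5,0,0],
    [0,0,0],
    [0.5,0,0],
    [0,0,0],
    [0,0,0]
  ],
  "yaw": [0,0,0,0,0]
}}

```text
clock: 18.4
position: [0.4677, -0.3904, 0.0148]
orientation: [0.0, 0.996, 0.089, -0.001]
force: [-6.2, -1.8, 8.3]
opening: 0.0223
```

Call:
{"api": "send_rows", "payload": {
  "translation": [
    [0.5,0,0],
    [0,0,0],
    [0,0,0]
  ],
  "yaw": [0,0,0]
}}

```text
clock: 18.77
position: [0.4677, -0.3903, 0.0148]
orientation: [0.0, 0.996, 0.089, -0.002]
force: [-9.0, -0.8, 8.5]
opening: 0.0224
```

Call:
{"api": "send_rows", "payload": {
  "translation": [
    [0.5,0,0],
    [0.3,0,0],
    [0,0,0],
    [0,0,0],
    [0,0,0],
    [0,0,0]
  ],
  "yaw": [0,0,0,0,0,0]
}}

```text
clock: 19.52
position: [0.4677, -0.3903, 0.0148]
orientation: [0.0, 0.996, 0.089, -0.003]
force: [-11.9, -0.7, 10.7]
opening: 0.0222
```

Run:
```python
from h import *
bar(); go((.4687,-.3899,.0142),10.2)
s,T=tool(); im,W=load('wrist'); L=(W-s['position'])@T*1000
m=(abs(W[...,2]-.036)<.004)&(im.min(2)>110)&(abs(L[...,1])<100)&(L[...,0]>40)&(L[...,0]<120)
P=L[m][:,:2]
print([(int(y),round(float(np.percentile(P[abs(P[:,1]-y)<2][:,0],2)),1)) for y in range(-80,81,10) if (abs(P[:,1]-y)<2).sum()>5])
cv2.imwrite('pics/w6.png',cv2.resize(im[20:320,160:480,::-1],None,fx=1.9,fy=1.9))
```

```text
bar in tool mm: n 15849 yaw -0.06 nose x 80.0 y at x=60 0.43 y at 20 0.47 top z -18.9 slope -0.072
[(20, [-11.1, 11.6]), (24, [-11.0, 11.6]), (28, [-11.2, 11.8]), (32, [-11.1, 11.7]), (36, [-11.0, 11.6]), (40, [-10.9, 11.9]), (44, [-11.2, 12.1]), (48, [-11.1, 11.7]), (52, [-10.9, 11.9]), (56, [-11.2, 11.8]), (60, [-23.8, 23.9]), (64, [-23.9, 23.6]), (68, [-22.2, 21.7]), (72, [-22.4, 22.3]), (76, [-24.2, 23.8])]
t 19.575 pos [ 0.4677 -0.3903  0.0148] F [-11.6  -0.8  10.5] open 0.022523634850903612
toolx yaw 10.21 tilt 0.32
delta mm in tool axes [ 1.  -0.2  0.6] dyaw(tool z)  0.0
[(-80, 60.7), (-70, 60.6), (-60, 60.8), (-50, 73.4), (-40, 60.6), (-30, 60.4), (-20, 60.4), (-10, 41.3), (0, 51.1), (10, 41.2), (20, 60.3), (30, 60.3), (40, 60.3), (50, 73.1), (60, 60.6), (70, 60.3), (80, 60.0)]
```

View pics/w6.png

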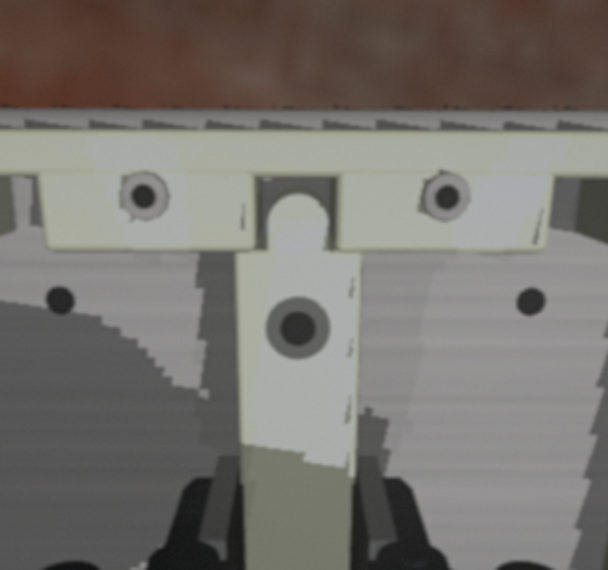

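Call:
{"api": "send_rows", "payload": {
  "translation": [
    [0.3,0,0],
    [0,0,0],
    [0,0,0],
    [0,0,0],
    [0,0,0],
    [0,0,0]
  ],
  "yaw": [0,0,0,0,0,0]
}}

```text
clock: 20.32
position: [0.4677, -0.3903, 0.0147]
orientation: [-0.0, 0.996, 0.089, -0.003]
force: [-13.3, -1.3, 11.3]
opening: 0.0223
```

Run:
```python
from h import *
go((.4687,-.3899,.0142),10.2); print(np.abs(manip.sense()['dq']).max())
if 6<-manip.sense()['force'][0]<17: print('done',manip.job_done())
```

```text
t 20.325 pos [ 0.4677 -0.3903  0.0147] F [-13.3  -1.3  11.3] open 0.0223094381784825
toolx yaw 10.21 tilt 0.35
delta mm in tool axes [ 1.  -0.2  0.5] dyaw(tool z)  0.0
0.0019401368922688854
the job is handed in; nothing more can be done
done None
```

The job is handed in at 20.3 s, with the gripper still holding the bar and pushing it against the fence.

**Air gun:** I squeezed the trigger until the finger opening read 36.5 mm (fully in) and held it for over half a second. I then opened the fingers fully to let it spring back. I inferred the release from the open fingers; I did not measure the trigger itself.

**Guide bar:** I used the larger of the two bars, which measured about 130 x 24 mm including the tongue. It now lies on the plate with its tongue in the middle notch. The last picture shows the shoulder on the fence face, centred and square to within about 0.5°, and the tool tilted about 0.35°. The wrist force was about 13 N of push and 11 N upwards from the plate. The bar-on-fence force is slightly less than the push, because the bar rubs on the plate.

**Disagreements and mistakes:**
- After letting the trigger go, my first lift row had the wrong sign and commanded 30 mm down for 1/8 s beside the gun. No lasting force or displacement showed afterwards, but I did not see the peak force at that moment.
- The finger opening read 22.3 mm on a bar 24 mm wide, yet the grip held.
- The plate edge gave an angle about 0.6° off the fence edge. I trusted the fence.
- The bystanders were not re-measured. The arm never came near them.

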